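# Re-shelve the puzzle boards by size

### The job

The puzzle boards have come back mixed up in the return rack. Put the three beech puzzle boards away upright in the plywood shelf slots, each in the slot made for its size and lowered gently right down onto the slot's floor; leave the slate standing in the return rack and do not shift the gear toy, the cups or the tin.

Things in the scene. Friction and masses are not known exactly. Their poses are not given: they have to be found in the camera images.
- small_board: Smallest beech puzzle board: slab 90 mm wide (x), 18 thick (y), 100 tall (z), pale wood with one round piece let in flush on both faces, about 115 g. Starts upright in a notch of the return rack, a fixed low plywood rack on the robot's left, on its base 10 mm above the shelf top. Known from the other boards by size. Origin: centre of underside.
- middle_board: Middle-sized beech puzzle board: slab 120 mm wide (x), 18 thick (y), 115 tall (z), pale wood with a round and a square piece let in flush on both faces, about 175 g. Starts upright in a notch of the return rack, a fixed low plywood rack on the robot's left, on its base 10 mm above the shelf top. Known from the other boards by size. Origin: centre of underside.
- large_board: Largest beech puzzle board: slab 150 mm wide (x), 18 thick (y), 130 tall (z), pale wood with four pieces let in flush on both faces, about 250 g. Starts upright in a notch of the return rack, a fixed low plywood rack on the robot's left, on its base 10 mm above the shelf top. Known from the other boards by size. Origin: centre of underside.
- short_slot: Shortest shelf slot: fixed open-topped plywood pocket for the board 90 mm wide. Inside 110 long (x), 38 wide (y), 60 deep; outside 128 x 56 x 70 high; walls 9 mm, floor 10 mm. Long walls cut out at mid length, 50 wide, down to 36 mm above the shelf top. A board stands in it with 10 mm to spare all round and may lean up to 20 degrees. Origin: centre of underside.
- middle_slot: Middle-length shelf slot: fixed open-topped plywood pocket for the board 120 mm wide. Inside 140 long (x), 38 wide (y), 60 deep; outside 158 x 56 x 70 high; walls 9 mm, floor 10 mm. Long walls cut out at mid length, 50 wide, down to 36 mm above the shelf top. A board stands in it with 10 mm to spare all round and may lean up to 20 degrees. Origin: centre of underside.
- long_slot: Longest shelf slot: fixed open-topped plywood pocket for the board 150 mm wide. Inside 170 long (x), 38 wide (y), 60 deep; outside 188 x 56 x 70 high; walls 9 mm, floor 10 mm. Long walls cut out at mid length, 50 wide, down to 36 mm above the shelf top. A board stands in it with 10 mm to spare all round and may lean up to 20 degrees. Origin: centre of underside.
- slate: Writing slate, not a puzzle board: dark, 105 mm wide (x), 12 thick (y), 110 tall (z), origin centre of underside. Stays in the return rack. The rack: 130 x 276 mm, base 10 high, two toothed rails 55 high overall, 12 thick, 56 apart; four notches 24 wide, 70 mm apart along the boards' thickness hold the three boards and the slate, in any order.
- gear_toy: Bystander beyond the slots: green plastic gear toy, base 100 x 200 x 18 mm with three gears and a small free-spinning crank, 65 mm high in all. Origin: centre of its underside.
- cup_set: Bystander beyond the slots and rack: nested set of orange silicone stacking cups, mouth up, 80 mm across and 56 mm high. Origin: centre of its underside.
- twist_tin: Bystander beyond the slots and rack: small round stainless steel tin with a twist cap, 65 mm across and 58 mm high. Origin: centre of its underside.
There are look-alikes about, which are no part of the job. Leave any blue or pink look-alike of the large_board alone.

How it is judged:
By the outcome, as a careful person would: the job done as asked, in the order asked, and still so for the second after the job is handed in, with the robot touching nothing.
It also fails if it takes over 96 s, if anything falls off the work surface, if the arm or the gripper's body presses on something with over 40 N, if the wrist force passes 120 N, or if a joint passes its speed limit or range.

### The arm

A 6-joint arm with a two-finger parallel gripper is mounted at the origin on the work surface. World frame = base frame: x ahead of the robot, y to its left, z up, the work surface at z = 0. Lengths are in m, angles in rad, forces in N, time in s.
With the tool pointing down it reaches from about 0.3 to 1 m from the base axis. Payload 5.1 kg.
Tool frame: the origin (TCP) lies on the centre line of the jaws, within the pads' length; the fingertips stand 17 mm ahead of it and the grasp point (between the pads) lies 2 mm behind it; z points along the fingers, y is the line along which they close (so a half turn about z gives the same grasp; the last joint's range is limited). The gripper opens to 95 mm and grips with 3 to 60 N. Pads are 20 mm wide; open, the fingers measure 119 mm over their backs; the gripper's body (75 mm by 180 mm) begins 59 mm behind the grasp point.
Start: joints at [1.192, 0.124, 1.65, -0, 1.367, -0.083], TCP at [0.189, 0.622, 0.232] pointing down, gripper open.
Joint ranges: [-2.61, 2.61], [-1.02, 2.33], [0.03, 2.71], [-1.35, 4.49], [0.32, 2.68], [-2.91, 2.91]. Speed limits (rad/s): [2.57, 2.57, 3.14, 3.14, 3.14, 3.14].

### API

Orientations are given as a unit quaternion [x, y, z, w].
In Python, from plant import * gives the robot as it stands.
- The arm moves only by the shell command python3 -m creep 'ROWS' [OPENING]. ROWS is JSON, a list that holds one entry, the list of rows, each a list of 6 numbers: the shift along the tool's x, y, z in units of 60 mm (1.0 is 60 mm), then the turn, a rotation vector about the tool's x, y, z in rad. In form: [[[dx, dy, dz, rx, ry, rz], ...]]. A call has 1 to 10 rows; each row is the pose to reach, as a shift and turn from the pose commanded when the call began, along the tool's axes at that moment; what a row does not reach only later rows make up. A row lasts 1/8 s, in which the tool goes at most 62.5 mm and 10.7 degrees, less where a joint would pass 70% of its speed; a pose out of reach is approached as far as the arm can. A call with a gripper value outside its range is refused whole. OPENING is the opening, from 0 (shut) to 1 (fully open), set as the call begins (- or left out, the last holds). The fingers move at their own pace and stop on an object; the grip force is fixed at half the most. Time passes only in rows, so rows that repeat a pose let the fingers close. It gives the time, the measured TCP pose, the force, the opening and the grip force at its end, in the units of the state.
- get_obs(): the state, without advancing time (a new reading comes with each control period).
- snapshot(name): name is "side" or "top"; returns the picture (400x640x3 uint8, red, green, blue); there is no depth.
- camera_params(name): a dict with "intrinsics" (3x3 intrinsics, pixels), "rvec" (rotation vector, rad) and "tvec" (3), from world to camera coordinates, as OpenCV has them. Camera axes: x right, y down, z forward; pixel columns grow to the right and rows downward; lengths in m; the calibration is good to about 2 mm. A picture is of the moment at which its call begins. camera_params takes no time and is no camera call.
- sign_off(): hands the job in; it is judged then, once.
Trained networks look in the newest picture that a camera, given by its name, has taken for a name from the list of things; names that differ only in an ending like _2 or _b are one class to them, and where a whole thing is asked for, a point or a joint stands for the part that bears it (a point fixed in the world has none). Each returns a list of dicts, best first, with "p" (0 to 1); they miss things now and then, are a little off and sometimes report something else, mostly with a low value. They report only what shows in the picture. A call takes as long as a camera call. They do not tell look-alikes from the thing itself.
- search_frame(camera, query): "extent" ([left, top, right, bottom] in pixels, round what is visible of it).
- pinpoint(camera, query): "point" ([column, row] in pixels: a listed point, or the origin of a listed thing).
The state is a dict: "time": time; "joint_positions": joint angles; "qd": joint speeds; "tau": joint torques, N m; "position": TCP position; "ee_rot": TCP orientation; "contact_force": force on the tool from outside, world axes, zero at the start; "torque": the same for the moment, N m; "grip_width": finger opening in m; "grasp_force": force on a finger pad.
Only numpy, scipy, OpenCV 4.12 (cv2) and the standard library are available. Lean on these libraries where they do the work, as an engineer would, in place of code of your own. Each camera call takes 0.05 s, during which the arm holds its last target. There are 200 camera calls.

## Working session

There is one attempt and no reset: what is moved stays moved. The work goes in short steps, Python scripts to look and compute and a shell command to move; the robot and the scene stay as the last step left them, time stands still between calls to the robot, and variables do not carry over. Pictures are saved under pics/ and viewed, at most 14 in all, crops included, and the job is handed in when it is done.

```bash
mkdir -p pics; python3 - <<'E'
from plant import *
import cv2
for n in("top","side"):
    cv2.imwrite(f"pics/{n}0.png",snapshot(n)[:,:,::-1]); 
    p=camera_params(n); print(n,p)
    for q in("small_board","middle_board","large_board","slate","short_slot","middle_slot","long_slot"):
        print(q,[(d["point"],round(d["p"],2)) for d in pinpoint(n,q)[:4]],[([round(v) for v in d["extent"]],round(d["p"],2)) for d in search_frame(n,q)[:4]])
print(get_obs())
E
```

```text
top {'intrinsics': array([[443.27256782,   0.        , 310.82135363],
       [  0.        , 443.27256782, 191.77027283],
       [  0.        ,   0.        ,   1.        ]]), 'rvec': array([ 2.10095796, -2.12914756,  0.21218906]), 'tvec': array([0.13179647, 0.54717964, 1.27921018])}
small_board [] [([305, 186, 316, 222], 0.47)]
middle_board [([241.4, 200.5], 0.84)] [([276, 125, 302, 153], 0.34)]
large_board [([268.1, 200.4], 0.69), ([236.7, 142.0], 0.62), ([171.3, 168.7], 0.59), ([252.9, 277.2], 0.58)] [([256, 166, 271, 227], 0.95), ([220, 101, 241, 162], 0.87), ([134, 140, 189, 182], 0.67), ([244, 250, 257, 302], 0.59)]
slate [([288.3, 205.2], 0.68)] [([280, 181, 293, 222], 0.68), ([254, 168, 272, 225], 0.19)]
short_slot [([447.8, 219.6], 0.6)] [([438, 196, 470, 248], 0.63)]
middle_slot [([404.9, 204.5], 0.73)] [([393, 172, 420, 232], 0.88)]
long_slot [([366.3, 210.6], 0.94)] [([349, 172, 384, 237], 0.58)]
side {'intrinsics': array([[396.26789663,   0.        , 319.54071751],
       [  0.        , 396.26789663, 203.83832968],
       [  0.        ,   0.        ,   1.        ]]), 'rvec
[... 813 characters left out ...]
positions': array([ 1.19242696e+00,  1.23787546e-01,  1.65030630e+00, -1.87881277e-05,
        1.36749753e+00, -8.26215547e-02]), 'qd': array([ 1.95435527e-03,  3.49484470e-04,  5.08910092e-05, -4.09532065e-04,
        6.24947015e-04,  3.59181699e-04]), 'tau': array([ 2.96866710e-03, -4.17587399e+01, -3.60211694e+01,  7.76458159e-02,
        4.31145472e-02, -3.96588371e-05]), 'position': array([0.18948667, 0.62175246, 0.23166055]), 'ee_rot': array([ 1.47333699e-01,  9.89086842e-01, -1.47988732e-06,  9.10325855e-06]), 'contact_force': array([ 0.83930066, -0.3230086 , -0.20480937]), 'torque': array([-0.00067333, -0.03361723, -0.01678481]), 'grasp_force': 0.0, 'grip_width': 0.09450726778108959}
```

View pics/top0.png

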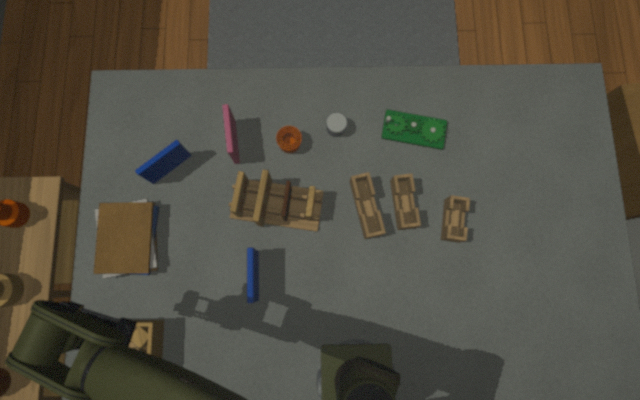

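View pics/side0.png

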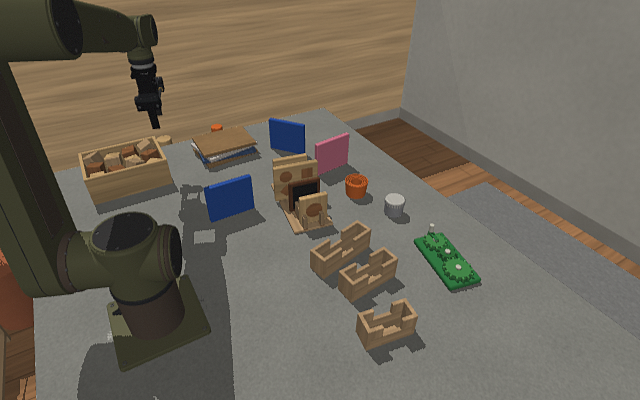

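Top picture: the rack holds, left to right, middle board (239,192), large board (262,196), dark slate (288,202) and small board (311,205). Slots are long (367,205), middle (406,201) and short (457,218). Look-alikes for the large board are blue (163,161), blue (252,275) and pink (231,133), plus the middle board beside it. The side view shows the same order. Next, a close crop to check.

```bash
cat > h.py <<'E'
import numpy as np, cv2
from plant import *
from scipy.spatial.transform import Rotation as R
def cam(n):
    p=camera_params(n); return p["intrinsics"],R.from_rotvec(p["rvec"]).as_matrix(),np.array(p["tvec"])
def back(n,uv,z):
    K,M,t=cam(n); d=M.T@np.linalg.solve(K,[uv[0],uv[1],1]); c=-M.T@t
    return c+d*(z-c[2])/d[2]
def proj(n,P):
    K,M,t=cam(n); q=(M@np.atleast_2d(P).T).T+t; q=q@K.T; return q[:,:2]/q[:,2:]
def crop(n,name,x0,y0,x1,y1,s):
    im=snapshot(n)[y0:y1,x0:x1,::-1]; cv2.imwrite(f"pics/{name}.png",cv2.resize(im,None,fx=s,fy=s,interpolation=cv2.INTER_CUBIC))
E
python3 - <<'E'
from h import *
im=snapshot("top")[160:250,220:480,::-1]
im=cv2.convertScaleAbs(im,alpha=1.6)
a=cv2.resize(im[:,:110],None,fx=7.2,fy=6.6,interpolation=cv2.INTER_CUBIC)
b=cv2.resize(im[:,120:],None,fx=5.7,fy=6.6,interpolation=cv2.INTER_CUBIC)
cv2.imwrite("pics/a1.png",cv2.resize(im[:,:110],None,fx=6,fy=6,interpolation=cv2.INTER_CUBIC))
cv2.imwrite("pics/b1.png",cv2.resize(im[:,120:],None,fx=5,fy=5,interpolation=cv2.INTER_CUBIC))
E
```

```text
(no output)
```

View pics/a1.png

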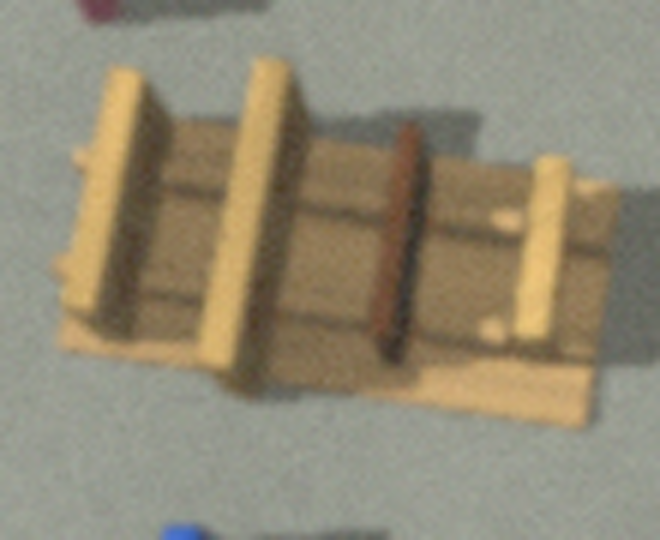

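View pics/b1.png

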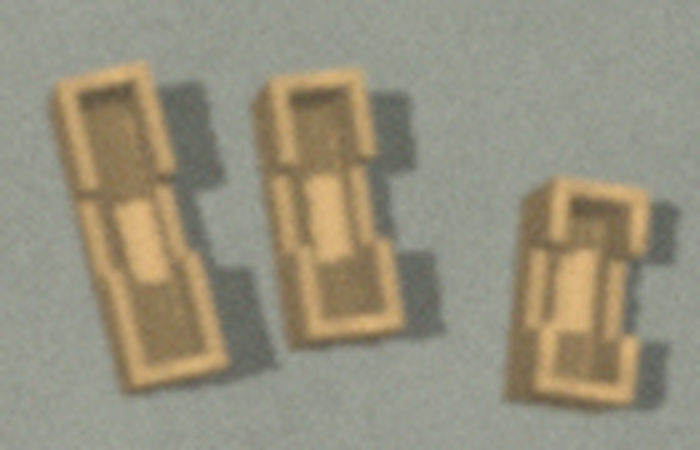

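Close crop of the rack confirms it: the third item is the dark slate. Beech tops run middle (crop 103,187), large (245,210), small (543,246). The slots crop shows long (139,225), middle (335,203) and short (595,290) as open pockets with cutouts.

```bash
cat >> h.py <<'E'
C={"middle":("a",.125,(.120,.018),[(108,66),(143,72),(93,308),(63,305)]),
"large":("a",.140,(.150,.018),[(252,57),(291,62),(237,365),(200,358)]),
"small":("a",.110,(.090,.018),[(540,156),(570,158),(548,338),(515,332)]),
"slate":("a",.120,(.105,.012),[(402,122),(425,125),(395,348),(372,342)]),
"long_slot":("b",.07,(.188,.056),[(54,83),(150,63),(228,363),(127,388)]),
"middle_slot":("b",.07,(.158,.056),[(268,78),(360,70),(405,325),(303,337)]),
"short_slot":("b",.07,(.128,.056),[(556,180),(649,190),(636,402),(537,388)])}
def meas(k):
    g,z,(L,W),c=C[k]; s,o=(6,(220,160)) if g=="a" else (5,(340,160))
    P=np.array([back("top",[(x+.5)/s-.5+o[0],(y+.5)/s-.5+o[1]],z) for x,y in c])[:,:2]
    a=(P[0]+P[1]-P[2]-P[3])/2; w=(P[0]+P[3]-P[1]-P[2])/2
    return P.mean(0),np.degrees(np.arctan2(a[1],a[0])),np.linalg.norm(a),np.linalg.norm(w)
E
python3 - <<'E'
from h import *
for k in C: print(k,*[np.round(v,4) for v in meas(k)])
# side check: project boxes on side view
im=snapshot("side")[:,:,::-1].copy()
t=cv2.imread("pics/top0.png")
ims={"side":im,"top":t}
for k in C:
    c,a,_,_=meas(k); g,z,(L,W),_=C[k]; r=np.radians(a); u=np.array([np.cos(r),np.sin(r)]); v=np.array([-u[1],u[0]])
    B=[np.append(c+u*i*L/2+v*j*W/2,z) for i,j in((1,1),(1,-1),(-1,-1),(-1,1))]
    for n in ims:
        q=proj(n,np.array(B)); ims[n]=ims[n]
        C.setdefault
        globals().setdefault("dr",{}).setdefault(n,[]).append(q)
o=[]
for n,(x0,y0,x1,y1) in (("side",(260,140,440,360)),("top",(215,150,485,255))):
    s=2.6 if n=="side" else 2.9
    b=cv2.resize(ims[n][y0:y1,x0:x1],None,fx=s,fy=s,interpolation=cv2.INTER_CUBIC)
    for q in dr[n]: cv2.polylines(b,[np.int32(((q+.5)-[x0,y0])*s)],True,(0,0,255),1)
    cv2.imwrite(f"pics/{n}_ov.png",b)
E
```

```text
middle [0.5407 0.3363] -9.9789 0.1168 0.0157
large [0.5261 0.2663] -9.2542 0.1459 0.0181
small [0.5122 0.1268] -8.1336 0.0874 0.0152
slate [0.5172 0.1955] -7.7038 0.108 0.0112
long_slot [ 0.5066 -0.0426] 11.6783 0.186 0.0601
middle_slot [ 0.5178 -0.1584] 5.5277 0.1559 0.058
short_slot [ 0.4631 -0.3087] -8.8325 0.1258 0.0564
```

View pics/side_ov.png

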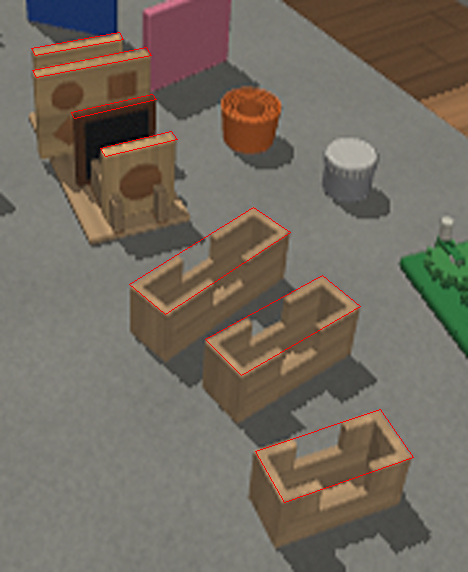

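View pics/top_ov.png

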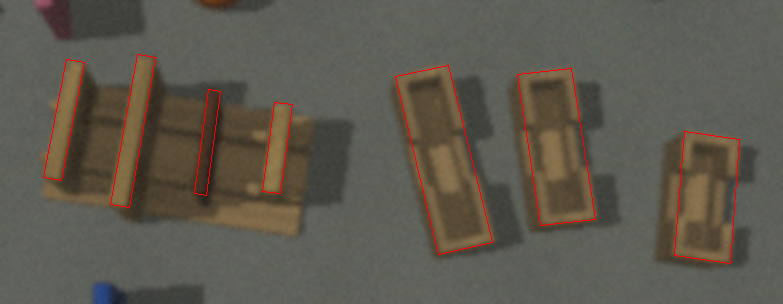

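The fitted outlines agree with both pictures. Now a helper that gives moves in tool axes. The small board goes first, as it is nearest the slots.

```bash
cat >> h.py <<'E'
def to(k,z):
    """shift (60 mm units) and turn about tool z that bring the TCP over thing k at height z"""
    o=get_obs(); c,a,_,_=meas(k); M=R.from_quat(o["ee_rot"])
    d=M.inv().apply(np.array([*c,z])-o["position"])/.06
    y=M.apply([0,1,0]); t=90+a-np.degrees(np.arctan2(y[1],y[0])); t=(t+90)%180-90
    print(k,np.round(d,3),"rz",round(-np.radians(t),3),"pos",np.round(o["position"],4),"t",round(o["time"],2),"F",np.round(o["contact_force"],1),"w",round(o["grip_width"],4))
E
python3 -c "
from h import *
to('small',.23)"
```

```text
small [-7.55  -6.323  0.028] rz -0.154 pos [0.1895 0.6218 0.2317] t 1.6 F [-0.1  0.6 -0.3] w 0.095
```

```bash
python3 -m creep '[[[-0.4,-0.3,0,0,0,0],[-1.1,-0.9,0,0,0,-0.02],[-1.9,-1.6,0,0,0,-0.04],[-2.7,-2.3,0,0,0,-0.06],[-3.5,-3,0,0,0,-0.08],[-4.3,-3.6,0,0,0,-0.1],[-5.1,-4.3,0,0,0,-0.12],[-5.9,-4.95,0,0,0,-0.14],[-6.6,-5.5,0,0,0,-0.154],[-7.1,-5.95,0,0,0,-0.154]]]' 0.5; python3 -c "
from h import *
to('small',.23)"
```

```text
time: 2.85
position: [0.494, 0.154, 0.232]
ee_rot: [0.072, 0.997, 0.0, 0.0]
contact_force: [0.9, 1.0, 0.3]
grip_width: 0.0476
grasp_force: 0.0
small [-0.365 -0.405  0.033] rz -0.002 pos [0.494 0.154 0.232] t 2.85 F [0.9 1.  0.3] w 0.0476
```

```bash
python3 -m creep '[[[-0.2,-0.2,0,0,0,0],[-0.365,-0.405,0,0,0,0],[-0.365,-0.405,0.2,0,0,0],[-0.365,-0.405,0.6,0,0,0],[-0.365,-0.405,1,0,0,0],[-0.365,-0.405,1.4,0,0,0],[-0.365,-0.405,1.8,0,0,0],[-0.365,-0.405,2.1,0,0,0],[-0.365,-0.405,2.3,0,0,0],[-0.365,-0.405,2.4,0,0,0]]]' 0.5; python3 - <<'E'
from h import *
to('small',.088)
o=[cv2.resize(snapshot("side")[100:300,200:400,::-1],None,fx=2,fy=2,interpolation=cv2.INTER_CUBIC),cv2.resize(snapshot("top")[100:300,200:400,::-1],None,fx=2,fy=2,interpolation=cv2.INTER_CUBIC)]
cv2.imwrite("pics/g1.png",np.hstack(o))
E
```

```text
time: 4.1
position: [0.5109, 0.1292, 0.087]
ee_rot: [0.071, 0.998, -0.0, -0.0]
contact_force: [-0.8, -0.2, -0.4]
grip_width: 0.0476
grasp_force: 0.0
small [-0.027 -0.037 -0.017] rz 0.001 pos [0.5109 0.1292 0.087 ] t 4.1 F [-0.8 -0.2 -0.4] w 0.0476
```

View pics/g1.png

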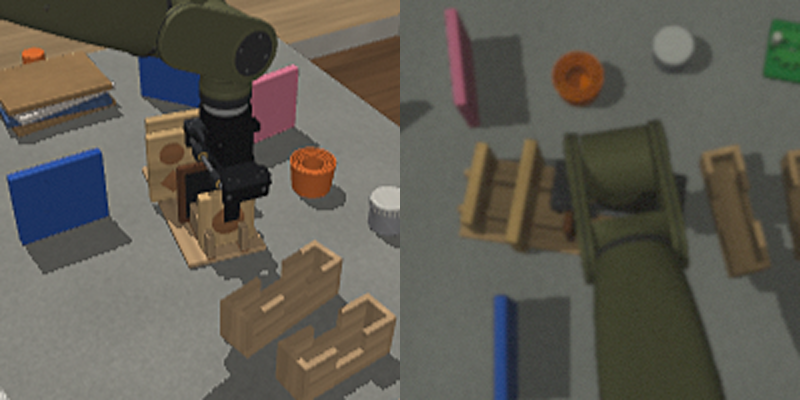

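The side view shows the fingers straddling the small board at (230,205), with the body clear above the slate. I'll close and then lift.

```bash
python3 -m creep '[[[-0.02,-0.03,0,0,0,0],[-0.02,-0.03,0,0,0,0],[-0.02,-0.03,0,0,0,0],[-0.02,-0.03,0,0,0,0],[-0.02,-0.03,0,0,0,0],[-0.02,-0.03,0,0,0,0],[-0.02,-0.03,0,0,0,0]]]' 0 && python3 -m creep '[[[0,0,-0.1,0,0,0],[0,0,-0.3,0,0,0],[0,0,-0.6,0,0,0],[0,0,-1,0,0,0],[0,0,-1.4,0,0,0],[0,0,-1.8,0,0,0],[0,0,-2.2,0,0,0],[0,0,-2.5,0,0,0],[0,0,-2.7,0,0,0],[0,0,-2.8,0,0,0]]]'; python3 -c "
from h import *
to('short_slot',.088)"
```

```text
time: 5.08
position: [0.5123, 0.1269, 0.088]
ee_rot: [0.071, 0.997, -0.0, 0.0]
contact_force: [-0.4, -0.7, 3.5]
grip_width: 0.0177
grasp_force: 30.0
time: 6.32
position: [0.5122, 0.127, 0.2564]
ee_rot: [0.071, 0.997, 0.0, 0.0]
contact_force: [0.1, -0.3, -1.5]
grip_width: 0.0178
grasp_force: 30.0
short_slot [-0.215 -7.304  2.805] rz 0.012 pos [0.5122 0.127  0.2564] t 6.33 F [ 0.1 -0.3 -1.5] w 0.0178
```

```bash
python3 -m creep '[[[0,-0.3,0,0,0,0],[-0.03,-1,0,0,0,0],[-0.06,-1.8,0,0,0,0],[-0.09,-2.7,0,0,0,0.005],[-0.12,-3.6,0,0,0,0.01],[-0.15,-4.5,0,0,0,0.012],[-0.18,-5.4,0,0,0,0.012],[-0.2,-6.2,0,0,0,0.012],[-0.21,-6.9,0,0,0,0.012],[-0.215,-7.3,0,0,0,0.012]]]' && python3 -m creep '[[[0,0,0,0,0,0],[0,0,0.3,0,0,0],[0,0,0.7,0,0,0],[0,0,1,0,0,0],[0,0,1.2,0,0,0],[0,0,1.4,0,0,0],[0,0,1.5,0,0,0],[0,0,1.5,0,0,0]]]'; python3 - <<'E'
from h import *
to('short_slot',.088)
o=[cv2.resize(snapshot("side")[200:400,300:500,::-1],None,fx=2,fy=2,interpolation=cv2.INTER_CUBIC),cv2.resize(snapshot("top")[100:300,370:570,::-1],None,fx=2,fy=2,interpolation=cv2.INTER_CUBIC)]
cv2.imwrite("pics/g2.png",np.hstack(o))
E
```

```text
time: 7.58
position: [0.461, -0.3108, 0.2542]
ee_rot: [0.078, 0.997, 0.0, -0.001]
contact_force: [0.3, 0.4, -1.2]
grip_width: 0.0182
grasp_force: 30.0
time: 8.57
position: [0.4629, -0.3084, 0.1654]
ee_rot: [0.077, 0.997, 0.0, -0.0]
contact_force: [-0.0, 0.2, -0.7]
grip_width: 0.018
grasp_force: 30.0
short_slot [-0.004 -0.004  1.29 ] rz 0.0 pos [ 0.4629 -0.3084  0.1654] t 8.57 F [-0.   0.2 -0.7] w 0.018
```

View pics/g2.png

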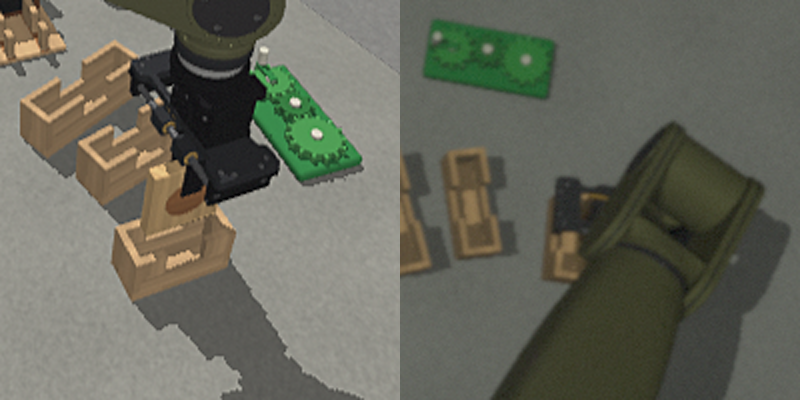

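The small board hangs level just over the short slot (side crop 180,235), lined up with it. I'll lower it slowly.

```bash
python3 -m creep '[[[0,0,0.15,0,0,0],[0,0,0.35,0,0,0],[0,0,0.6,0,0,0],[0,0,0.8,0,0,0],[0,0,1,0,0,0],[0,0,1.12,0,0,0],[0,0,1.2,0,0,0],[0,0,1.24,0,0,0],[0,0,1.26,0,0,0],[0,0,1.27,0,0,0]]]' ; python3 -m creep '[[[0,0,0.005,0,0,0],[0,0,0.01,0,0,0],[0,0,0.015,0,0,0],[0,0,0.015,0,0,0]]]';  python3 -c "
from h import *
to('short_slot',.088)"
```

```text
time: 9.93
position: [0.4632, -0.3086, 0.0898]
ee_rot: [0.077, 0.997, -0.0, 0.0]
contact_force: [0.1, -0.1, -1.0]
grip_width: 0.0177
grasp_force: 30.0
time: 10.42
position: [0.463, -0.3084, 0.0885]
ee_rot: [0.077, 0.997, 0.0, -0.0]
contact_force: [0.6, -0.2, -1.2]
grip_width: 0.0182
grasp_force: 30.0
short_slot [-0.003 -0.003  0.009] rz 0.0 pos [ 0.463  -0.3084  0.0885] t 10.43 F [ 0.6 -0.2 -1.2] w 0.0182
```

```bash
python3 -m creep '[[[0,0,0.005,0,0,0],[0,0,0.01,0,0,0],[0,0,0.015,0,0,0],[0,0,0.015,0,0,0]]]';  python3 -c "
from h import *
to('short_slot',.088)"
```

```text
time: 10.92
position: [0.463, -0.3085, 0.088]
ee_rot: [0.077, 0.997, -0.0, -0.0]
contact_force: [-1.6, 0.6, 1.5]
grip_width: 0.0176
grasp_force: 30.0
short_slot [-0.002 -0.002  0.   ] rz 0.0 pos [ 0.463  -0.3085  0.088 ] t 10.93 F [-1.6  0.6  1.5] w 0.0176
```

Contact: the weight is now on the floor. I'll release, lift and measure the way to the large board.

```bash
python3 -m creep '[[[0,0,0,0,0,0],[0,0,0,0,0,0],[0,0,0,0,0,0],[0,0,0,0,0,0]]]' 0.42 && python3 -m creep '[[[0,0,-0.1,0,0,0],[0,0,-0.4,0,0,0],[0,0,-0.9,0,0,0],[0,0,-1.5,0,0,0],[0,0,-2.1,0,0,0],[0,0,-2.5,0,0,0],[0,0,-2.6,0,0,0],[0,0,-2.6,0,0,0]]]'; python3 -c "
from h import *
to('large',.113)"
```

```text
time: 11.42
position: [0.463, -0.3084, 0.0876]
ee_rot: [0.077, 0.997, 0.0, 0.0]
contact_force: [-0.2, 0.2, 0.0]
grip_width: 0.0398
grasp_force: 0.0
time: 12.42
position: [0.463, -0.3084, 0.2441]
ee_rot: [0.077, 0.997, -0.0, 0.0]
contact_force: [0.3, -0.3, -0.5]
grip_width: 0.0397
grasp_force: 0.0
large [0.43  9.627 2.181] rz 0.008 pos [ 0.463  -0.3084  0.2441] t 12.43 F [ 0.3 -0.3 -0.5] w 0.0397
```

```bash
python3 -m creep '[[[0,0.4,0,0,0,0],[0.05,1.3,0,0,0,0],[0.1,2.3,0,0,0,0],[0.15,3.3,0,0,0,0],[0.2,4.3,0,0,0,0],[0.25,5.3,0,0,0,0],[0.3,6.3,0,0,0,0],[0.35,7.3,0,0,0,0],[0.4,8.2,0,0,0,0.008],[0.43,9,0,0,0,0.008]]]' 0.5 && python3 -m creep '[[[0,0.3,0,0,0,0],[0,0.6,0,0,0,0],[0,0.62,0,0,0,0],[0,0.62,0,0,0,0]]]'; python3 - <<'E'
from h import *
to('large',.113)
crop("side","g3",260,130,440,360,2.6)
E
```

```text
time: 13.68
position: [0.5192, 0.231, 0.2417]
ee_rot: [0.08, 0.997, -0.001, -0.001]
contact_force: [0.5, -0.3, 0.3]
grip_width: 0.0479
grasp_force: 0.0
time: 14.18
position: [0.5263, 0.2649, 0.2435]
ee_rot: [0.081, 0.997, -0.0, -0.0]
contact_force: [-1.0, 0.4, 0.0]
grip_width: 0.0472
grasp_force: 0.0
large [0.007 0.023 2.176] rz -0.001 pos [0.5263 0.2649 0.2435] t 14.18 F [-1.   0.4  0. ] w 0.0472
```

View pics/g3.png

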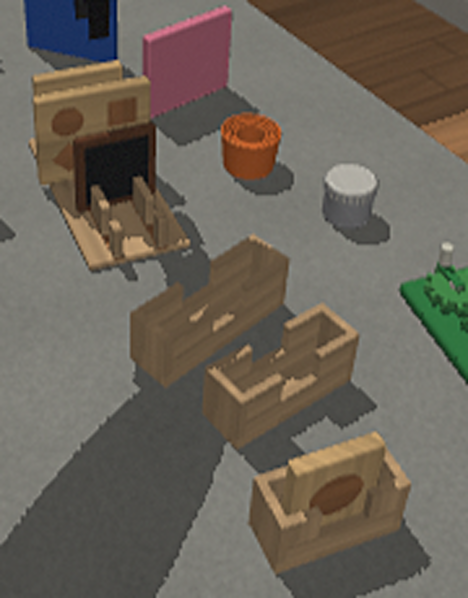

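The small board stands square in the short slot (crop 340,480). The slate is unmoved in the rack (115,165). Now down on the large board.

```bash
python3 -m creep '[[[0,0.01,0.2,0,0,0],[0,0.01,0.5,0,0,0],[0,0.01,0.9,0,0,0],[0,0.01,1.3,0,0,0],[0,0.01,1.6,0,0,0],[0,0.01,1.85,0,0,0],[0,0.01,2.05,0,0,0],[0,0.01,2.15,0,0,0],[0,0.01,2.175,0,0,0],[0,0.01,2.175,0,0,0]]]' ; python3 -m creep '[[[0,0,0,0,0,0],[0,0,0,0,0,0],[0,0,0,0,0,0],[0,0,0,0,0,0],[0,0,0,0,0,0],[0,0,0,0,0,0]]]' 0; python3 -c "
from h import *
to('large',.113)"
```

```text
time: 15.48
position: [0.5267, 0.2666, 0.1137]
ee_rot: [0.081, 0.997, 0.0, 0.0]
contact_force: [-0.0, -0.9, -0.4]
grip_width: 0.0476
grasp_force: 0.0
time: 16.23
position: [0.5264, 0.2665, 0.1133]
ee_rot: [0.081, 0.997, 0.0, 0.0]
contact_force: [0.3, -0.8, 0.8]
grip_width: 0.0179
grasp_force: 30.0
large [ 0.004 -0.004  0.005] rz -0.0 pos [0.5264 0.2665 0.1133] t 16.23 F [ 0.3 -0.8  0.8] w 0.0179
```

```bash
python3 -m creep '[[[0,0,-0.1,0,0,0],[0,0,-0.3,0,0,0],[0,0,-0.6,0,0,0],[0,0,-1,0,0,0],[0,0,-1.4,0,0,0],[0,0,-1.8,0,0,0],[0,0,-2.2,0,0,0],[0,0,-2.5,0,0,0],[0,0,-2.7,0,0,0],[0,0,-2.7,0,0,0]]]'; python3 -c "
from h import *
to('long_slot',.113)"
```

```text
time: 17.48
position: [0.5267, 0.2666, 0.2764]
ee_rot: [0.081, 0.997, 0.0, 0.001]
contact_force: [0.9, 0.1, -2.8]
grip_width: 0.0179
grasp_force: 30.0
long_slot [-0.495 -5.143  2.719] rz -0.366 pos [0.5267 0.2666 0.2764] t 17.48 F [ 0.9  0.1 -2.8] w 0.0179
```

```bash
python3 -m creep '[[[0,-0.2,0,0,0,0],[-0.05,-0.7,0,0,0,-0.03],[-0.12,-1.4,0,0,0,-0.08],[-0.2,-2.1,0,0,0,-0.14],[-0.28,-2.8,0,0,0,-0.2],[-0.35,-3.5,0,0,0,-0.26],[-0.42,-4.2,0,0,0,-0.31],[-0.47,-4.7,0,0,0,-0.35],[-0.495,-5,0,0,0,-0.366],[-0.495,-5.143,0,0,0,-0.366]]]' && python3 -m creep '[[[0,0,0,0,0,0],[0,0,0.3,0,0,0],[0,0,0.6,0,0,0],[0,0,0.9,0,0,0],[0,0,1.2,0,0,0],[0,0,1.35,0,0,0],[0,0,1.4,0,0,0],[0,0,1.4,0,0,0]]]'; python3 -c "
from h import *
to('long_slot',.113)"
```

```text
time: 18.73
position: [0.505, -0.0441, 0.2739]
ee_rot: [-0.101, 0.995, 0.0, -0.001]
contact_force: [-0.4, 0.2, -2.8]
grip_width: 0.0177
grasp_force: 30.0
time: 19.73
position: [0.5062, -0.043, 0.1915]
ee_rot: [-0.102, 0.995, -0.0, 0.0]
contact_force: [0.5, 0.5, -1.7]
grip_width: 0.0176
grasp_force: 30.0
long_slot [-0.007  0.005  1.309] rz 0.0 pos [ 0.5062 -0.043   0.1915] t 19.73 F [ 0.5  0.5 -1.7] w 0.0176
```

```bash
python3 -m creep '[[[0,0,0.15,0,0,0],[0,0,0.35,0,0,0],[0,0,0.6,0,0,0],[0,0,0.8,0,0,0],[0,0,1,0,0,0],[0,0,1.12,0,0,0],[0,0,1.2,0,0,0],[0,0,1.25,0,0,0],[0,0,1.28,0,0,0],[0,0,1.29,0,0,0]]]' ; python3 -m creep '[[[0,0,0.005,0,0,0],[0,0,0.01,0,0,0],[0,0,0.015,0,0,0],[0,0,0.02,0,0,0],[0,0,0.02,0,0,0]]]'
```

```text
time: 20.98
position: [0.5061, -0.0429, 0.1139]
ee_rot: [-0.102, 0.995, -0.0, 0.0]
contact_force: [-0.9, -0.5, -1.2]
grip_width: 0.0178
grasp_force: 30.0
time: 21.6
position: [0.5061, -0.043, 0.1133]
ee_rot: [-0.102, 0.995, -0.0, 0.0]
contact_force: [-2.8, 0.1, 4.2]
grip_width: 0.0173
grasp_force: 30.0
```

Seated. I'll release and go on to the middle board.

```bash
python3 -m creep '[[[0,0,0,0,0,0],[0,0,0,0,0,0],[0,0,0,0,0,0],[0,0,0,0,0,0]]]' 0.42 && python3 -m creep '[[[0,0,-0.1,0,0,0],[0,0,-0.4,0,0,0],[0,0,-0.9,0,0,0],[0,0,-1.5,0,0,0],[0,0,-2,0,0,0],[0,0,-2.2,0,0,0],[0,0,-2.2,0,0,0]]]'; python3 -c "
from h import *
to('middle',.098)"
```

```text
time: 22.1
position: [0.5059, -0.0429, 0.1125]
ee_rot: [-0.102, 0.995, -0.0, -0.0]
contact_force: [0.1, 0.4, -0.5]
grip_width: 0.0399
grasp_force: 0.0
time: 22.98
position: [0.5064, -0.043, 0.2458]
ee_rot: [-0.102, 0.995, -0.0, 0.001]
contact_force: [-0.2, -0.5, -0.2]
grip_width: 0.0401
grasp_force: 0.0
middle [-1.836  6.076  2.463] rz 0.378 pos [ 0.5064 -0.043   0.2458] t 22.98 F [-0.2 -0.5 -0.2] w 0.0401
```

```bash
python3 -m creep '[[[-0.1,0.3,0,0,0,0.02],[-0.3,1,0,0,0,0.06],[-0.55,1.8,0,0,0,0.11],[-0.8,2.6,0,0,0,0.16],[-1.05,3.4,0,0,0,0.22],[-1.28,4.2,0,0,0,0.28],[-1.5,5,0,0,0,0.33],[-1.7,5.6,0,0,0,0.36],[-1.8,6,0,0,0,0.378],[-1.836,6.076,0,0,0,0.378]]]' 0.5 && python3 -m creep '[[[0,0,0,0,0,0],[0,0,0.2,0,0,0],[0,0,0.5,0,0,0],[0,0,0.8,0,0,0],[0,0,0.8,0,0,0]]]'; python3 - <<'E'
from h import *
to('middle',.098)
crop("side","g4",230,110,440,360,2.35)
E
```

```text
time: 24.22
position: [0.5389, 0.3372, 0.2422]
ee_rot: [0.086, 0.996, -0.001, -0.002]
contact_force: [0.2, -0.1, -0.2]
grip_width: 0.0473
grasp_force: 0.0
time: 24.85
position: [0.5384, 0.3354, 0.1931]
ee_rot: [0.087, 0.996, -0.001, -0.002]
contact_force: [0.3, -0.6, -0.1]
grip_width: 0.0476
grasp_force: 0.0
middle [-0.042  0.026  1.586] rz 0.0 pos [0.5384 0.3354 0.1931] t 24.85 F [ 0.3 -0.6 -0.1] w 0.0476
```

View pics/g4.png

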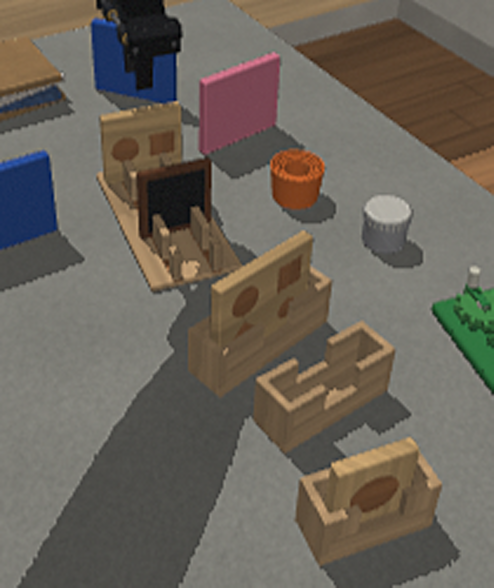

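The large board stands in the long slot (crop 265,290) and the slate has not moved. The gripper is over the middle board.

```bash
python3 -m creep '[[[-0.04,0.026,0.2,0,0,0],[-0.04,0.026,0.5,0,0,0],[-0.04,0.026,0.8,0,0,0],[-0.04,0.026,1.1,0,0,0],[-0.04,0.026,1.35,0,0,0],[-0.04,0.026,1.5,0,0,0],[-0.04,0.026,1.58,0,0,0],[-0.04,0.026,1.58,0,0,0]]]' ; python3 -m creep '[[[0,0,0,0,0,0],[0,0,0,0,0,0],[0,0,0,0,0,0],[0,0,0,0,0,0],[0,0,0,0,0,0],[0,0,0,0,0,0]]]' 0; python3 -c "
from h import *
to('middle',.098)"
```

```text
time: 25.9
position: [0.5426, 0.3376, 0.1018]
ee_rot: [0.087, 0.996, 0.0, 0.0]
contact_force: [-0.8, -0.1, -0.7]
grip_width: 0.0474
grasp_force: 0.0
time: 26.65
position: [0.5425, 0.3372, 0.102]
ee_rot: [0.087, 0.996, -0.0, 0.0]
contact_force: [-0.6, -2.4, 2.0]
grip_width: 0.0177
grasp_force: 30.0
middle [ 0.027 -0.021  0.066] rz 0.001 pos [0.5425 0.3372 0.102 ] t 26.65 F [-0.6 -2.4  2. ] w 0.0177
```

```bash
python3 -m creep '[[[0,0,-0.1,0,0,0],[0,0,-0.3,0,0,0],[0,0,-0.6,0,0,0],[0,0,-1,0,0,0],[0,0,-1.4,0,0,0],[0,0,-1.8,0,0,0],[0,0,-2.2,0,0,0],[0,0,-2.6,0,0,0],[0,0,-2.8,0,0,0],[0,0,-2.8,0,0,0]]]'; python3 -c "
from h import *
to('middle_slot',.102)"
```

```text
time: 27.9
position: [0.543, 0.3379, 0.2716]
ee_rot: [0.087, 0.996, 0.001, 0.001]
contact_force: [-0.3, -0.1, -2.3]
grip_width: 0.0179
grasp_force: 30.0
middle_slot [-1.01  -8.224  2.813] rz -0.27 pos [0.543  0.3379 0.2716] t 27.9 F [-0.3 -0.1 -2.3] w 0.0179
```

```bash
python3 -m creep '[[[0,-0.3,0,0,0,0],[-0.1,-1,0,0,0,-0.02],[-0.22,-1.9,0,0,0,-0.05],[-0.34,-2.8,0,0,0,-0.08],[-0.46,-3.7,0,0,0,-0.11],[-0.57,-4.6,0,0,0,-0.14],[-0.68,-5.5,0,0,0,-0.17],[-0.79,-6.4,0,0,0,-0.2],[-0.89,-7.2,0,0,0,-0.23],[-0.97,-7.8,0,0,0,-0.26]]]' && python3 -m creep '[[[-0.02,-0.3,0,0,0,-0.01],[-0.04,-0.424,0,0,0,-0.01],[-0.04,-0.424,0.1,0,0,-0.01],[-0.04,-0.424,0.4,0,0,-0.01],[-0.04,-0.424,0.8,0,0,-0.01],[-0.04,-0.424,1.1,0,0,-0.01],[-0.04,-0.424,1.35,0,0,-0.01],[-0.04,-0.424,1.4,0,0,-0.01],[-0.04,-0.424,1.4,0,0,-0.01]]]'; python3 -c "
from h import *
to('middle_slot',.102)"
```

```text
time: 29.15
position: [0.5171, -0.1358, 0.2682]
ee_rot: [-0.043, 0.999, 0.0, -0.001]
contact_force: [0.9, -0.1, -1.6]
grip_width: 0.0178
grasp_force: 30.0
time: 30.28
position: [0.5237, -0.1586, 0.186]
ee_rot: [-0.048, 0.999, -0.0, 0.0]
contact_force: [1.2, -0.6, -2.3]
grip_width: 0.0178
grasp_force: 30.0
middle_slot [0.098 0.014 1.4  ] rz -0.0 pos [ 0.5237 -0.1586  0.186 ] t 30.27 F [ 1.2 -0.6 -2.3] w 0.0178
```

```bash
python3 -m creep '[[[0.08,0,0.05,0,0,0],[0.08,0,0.3,0,0,0],[0.08,0,0.6,0,0,0],[0.08,0,0.85,0,0,0],[0.08,0,1.05,0,0,0],[0.08,0,1.2,0,0,0],[0.08,0,1.3,0,0,0],[0.08,0,1.35,0,0,0],[0.08,0,1.37,0,0,0],[0.08,0,1.38,0,0,0]]]' ; python3 -m creep '[[[0,0,0.005,0,0,0],[0,0,0.01,0,0,0],[0,0,0.015,0,0,0],[0,0,0.02,0,0,0],[0,0,0.02,0,0,0]]]'
```

```text
time: 31.52
position: [0.5189, -0.1592, 0.1033]
ee_rot: [-0.048, 0.999, -0.0, 0.0]
contact_force: [0.3, -0.4, -1.7]
grip_width: 0.0181
grasp_force: 30.0
time: 32.15
position: [0.5187, -0.1591, 0.102]
ee_rot: [-0.048, 0.999, -0.0, 0.0]
contact_force: [-0.7, -0.4, -0.5]
grip_width: 0.0179
grasp_force: 30.0
```

```bash
python3 -m creep '[[[0,0,0.004,0,0,0],[0,0,0.008,0,0,0],[0,0,0.012,0,0,0],[0,0,0.012,0,0,0]]]'
```

```text
time: 32.65
position: [0.5188, -0.1592, 0.1019]
ee_rot: [-0.048, 0.999, -0.0, -0.0]
contact_force: [-4.9, 0.8, 6.5]
grip_width: 0.0176
grasp_force: 30.0
```

On the floor. I'll release, retreat up and check.

```bash
python3 -m creep '[[[0,0,0,0,0,0],[0,0,0,0,0,0],[0,0,0,0,0,0],[0,0,0,0,0,0]]]' 0.42 && python3 -m creep '[[[0,0,-0.1,0,0,0],[0,0,-0.4,0,0,0],[0,0,-0.9,0,0,0],[0,0,-1.5,0,0,0],[0,0,-2.1,0,0,0],[0,0,-2.8,0,0,0],[0,0,-3,0,0,0],[0,0,-3,0,0,0]]]' && python3 -m creep '[[[0.5,0,0,0,0,0],[1.2,0,0,0,0,0],[1.9,0,0,0,0,0],[2.3,0,0,0,0,0],[2.4,0,0,0,0,0],[2.4,0,0,0,0,0]]]'; python3 - <<'E'
from h import *
a=cv2.resize(snapshot("side")[110:360,230:490,::-1],None,fx=1.6,fy=2)
b=cv2.resize(snapshot("top")[90:290,200:490,::-1],None,fx=1.3,fy=2.5)
cv2.imwrite("pics/end.png",np.hstack([a,b]))
E
```

```text
time: 33.15
position: [0.5187, -0.159, 0.1009]
ee_rot: [-0.048, 0.999, 0.0, -0.0]
contact_force: [-0.2, 0.3, -0.3]
grip_width: 0.04
grasp_force: 0.0
time: 34.15
position: [0.519, -0.1592, 0.2822]
ee_rot: [-0.048, 0.999, -0.0, 0.001]
contact_force: [-0.0, -0.1, -0.8]
grip_width: 0.0401
grasp_force: 0.0
time: 34.9
position: [0.3752, -0.1728, 0.28]
ee_rot: [-0.048, 0.999, 0.0, -0.0]
contact_force: [-0.2, -0.3, -0.3]
grip_width: 0.0397
grasp_force: 0.0
```

View pics/end.png

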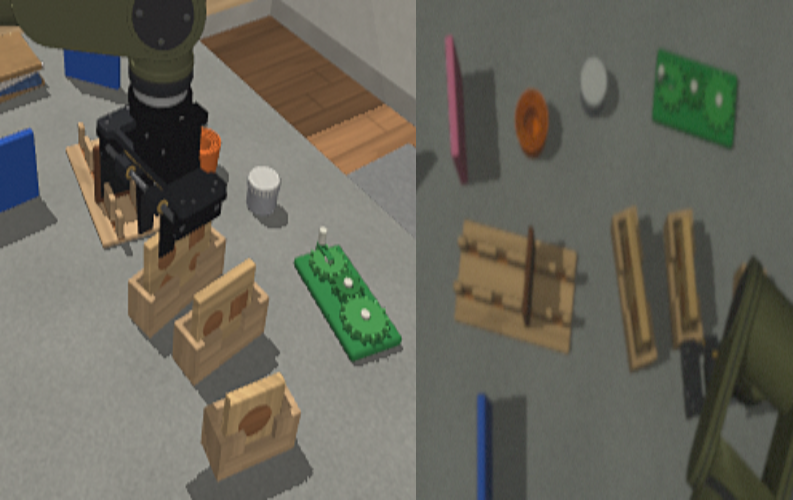

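All three boards stand in their slots (side half: 185,255; 225,305; 255,415). The slate is alone in the rack (top half: 530,275), and the toy, cups and tin are unmoved. Nothing touches the robot.

```bash
python3 -c "
from plant import *
print(sign_off())"
```

```text
the job is handed in; nothing more can be done
None
```

The small, middle and large boards each stand upright on the floor of their own slot, the slate is still in the return rack, the bystanders and look-alikes were left alone, and the job was handed in at about 35 s.

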